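# Hang the vial carousel on the autosampler's bayonet hub and lock it

### The job

Put the loaded vial carousel on the drive hub of the autosampler: hang it over the spindle, find by feel the angle at which its lugs fall through the gaps of the hub's collar, then twist it clockwise under the hooks until the lugs drop fully home into the locking notches, and let go. Keep the carousel roughly upright so the vials stay put, do not force it against the hub or its stops, and leave the other things on the bench where they are.

Things in the scene. Friction and masses are not known exactly. Their poses are not given: they have to be found in the camera images.
- carousel_mid (a point): centre (half-way up) of the loose vial carousel: dark round tray 180 mm across with two rings of capped vials, 90 mm high with its grip, 0.5 to 0.82 kg. z: its axis, up. Flat underside 45 mm below this point; vial caps (58 to 90 mm from the axis) end 4 mm above it
- carousel_grip (a point): point in the middle of the carousel's grip, a grey bar upright on the axis over the tray, 30 mm above carousel_mid: 18 mm thick (along y), 64 mm long (along x) plus a pointed nose at its +x end, its sides reaching from 24 mm below this point to 15 mm above it. Grip it across y
- carousel_sleeve (a point): mouth of the sleeve under the carousel, on its axis, 43 mm below carousel_mid and 2 mm above the flat underside: bore 35 mm, open below, 45 mm deep. Three lugs stand out from its lower end to 40 mm from the axis, each 12 mm wide, 6 mm thick, undersides level with this point: one towards the carousel's +x (under the nose), the others 120 degrees either way
- deck_axis (a point): point on the autosampler's flat deck, 95 mm above the bench, on the axis of its hub; z up, -x to the machine's front. With the lugs lying on top of the collar carousel_mid is 71 mm above this point; fallen through the gaps, 57 mm; locked in the notches, 51 mm, with the underside 6 mm clear of the deck
- spindle_top (a point): top of the hub's steel spindle, on the axis, 50 mm above the deck: 32 mm thick, the uppermost 10 mm tapering to 18 mm. The carousel's sleeve slides over it and turns freely on it
- collar_top (a point): centre of the top face of the aluminium bayonet collar round the spindle, 28 mm above the deck: 96 mm across, with three entry gaps 18 mm wide, 120 degrees apart, open from above. The hub is braked at an angle that is not measured (this frame does not turn with it): one gap points to the machine's front (-x) give or take 35 degrees; see it from above or find it by feel
- notch_floor (a point): centre of the floor of the three locking notches inside the collar, on the axis, 8 mm above the deck. Lugs over the gaps fall 14 mm by the carousel's weight, if it is not held up, onto a ledge. From there it turns only clockwise seen from above; after 45 degrees, under the hooks, the lugs fall 6 mm more into the notches, just before an end stop; locked, it has some 3 degrees of play
- autosampler: autosampler, pale grey case 325 mm deep (x, from 120 mm before to 205 mm behind the hub axis) and 250 mm wide; origin under the case on the hub axis, front panel at -x, deck 95 mm high. From 115 mm behind the axis a housing 148 mm high; on its +y end the parked needle arm, 240 mm high, reaching 210 mm to +y
- solvent_bottle: bystander: clear glass bottle, 96 mm across, 215 mm high, blue cap; origin under its base
- amber_bottle: bystander: amber glass bottle, 86 mm across, 175 mm high; origin under its base
- small_bottle: bystander: clear glass bottle, 72 mm across, 145 mm high; origin under its base
- beaker: bystander: glass beaker, 70 mm across, 90 mm high; origin under its base
- vial_box: bystander: white tray of vials, 130 mm square, 44 mm high; origin under its centre
- pipette: bystander: micropipette lying on the bench, 232 mm long along its x, 28 mm high; origin at bench level, 122 mm from the plunger end
- septa_jar: bystander: plastic jar, 60 mm across, 70 mm high; origin under its base

How it is judged:
By the outcome, as a careful person would: the job done as asked, in the order asked, and still so for the second after the job is handed in, with the robot touching nothing.
It also fails if it takes over 58 s, if anything falls off the work surface, if the arm or the gripper's body presses on something with over 40 N, if the wrist force passes 120 N, or if a joint passes its speed limit or range.

### The arm

A 7-joint arm with a two-finger parallel gripper is mounted at the origin on the work surface. World frame = base frame: x ahead of the robot, y to its left, z up, the work surface at z = 0. Lengths are in m, angles in rad, forces in N, time in s.
With the tool pointing down it reaches from about 0.425 to 0.875 m from the base axis. Payload 4.7 kg.
Tool frame: the origin (TCP) lies between the finger pads; the fingertips stand 14 mm ahead of it and the grasp point (between the pads) lies 5 mm behind it; z points along the fingers, y is the line along which they close (so a half turn about z gives the same grasp; the last joint's range is limited). The gripper opens to 87 mm and grips with 3 to 60 N. Pads are 19 mm wide; open, the fingers measure 117 mm over their backs; the gripper's body (75 mm by 190 mm) begins 51 mm behind the grasp point.
Start: joints at [-1.131, 0.321, -0.07, 1.45, 0.023, 1.371, -0.057], TCP at [0.269, 0.592, 0.237] pointing down, gripper open.
Joint ranges: [-2.86, 2.86], [-0.3, 2.09], [-1.38, 1.24], [0.06, 2.45], [-1.56, 4.7], [0.09, 2.05], [-2.69, 2.69]. Speed limits (rad/s): [2.57, 2.57, 3.14, 3.14, 3.14, 3.14, 3.14].

### API

Orientations are given as a rotation vector (axis times angle).
In Python, from bench import ctrl gives the robot as it stands.
- The arm moves only by the tool step_arm, never from a script. Its argument "commands" is a list of rows, each an object with "travel": the shift along the tool's x, y, z in m, a list of three; "turn": the turn, a rotation vector about the tool's x, y, z in degrees, a list of three. A call has 1 to 5 rows; each row is the pose to reach, as a shift and turn from the pose commanded when the call began, along the tool's axes at that moment; what a row does not reach only later rows make up. A row lasts 1/10 s, in which the tool goes at most 50 mm and 8.59 degrees, less where a joint would pass 70% of its speed; a pose out of reach is approached as far as the arm can. A call with a gripper value outside its range is refused whole. "gripper" is the opening, from 0 (shut) to 1 (fully open), set as the call begins (left out, the last holds). The fingers move at their own pace and stop on an object; "force" is the grip in N (left out, the last holds). Time passes only in rows, so rows that repeat a pose let the fingers close. It gives the time, the measured TCP pose, the force, the opening and the grip force at its end, in the units of the state.
- ctrl.get_state(): the state, without advancing time (a new reading comes with each control period).
- ctrl.get_image(name): name is "side" or "top"; returns the picture (400x640x3 uint8, red, green, blue); there is no depth.
- ctrl.camera_model(name): a dict with "fx", "fy", "cx", "cy" (pixels), "R" (3x3) and "t" (3): a world point X has camera coordinates R X + t. Camera axes: x right, y down, z forward; pixel columns grow to the right and rows downward; lengths in m; the calibration is good to about 2 mm. A picture is of the moment at which its call begins. camera_model takes no time and is no camera call.
- ctrl.close_job(): hands the job in; it is judged then, once.
The state is a dict: "time": time; "joint_positions": joint angles; "qd": joint speeds; "joint_torque": joint torques, N m; "position": TCP position; "tool_rot": TCP orientation; "ft_force": force on the tool from outside, world axes, zero at the start; "torque": the same for the moment, N m; "grip_width": opening from 0.0 (shut) to 1.0 (fully open); "grip_force": force on a finger pad.
Only numpy, scipy, OpenCV 4.12 (cv2) and the standard library are available. Lean on these libraries where they do the work, as an engineer would, in place of code of your own. Each camera call takes 0.05 s, during which the arm holds its last target. There are 200 camera calls.

## Working session

There is one attempt and no reset: what is moved stays moved. The work goes in short steps, Python scripts to look and compute and a tool call to move; the robot and the scene stay as the last step left them, time stands still between calls to the robot, and variables do not carry over. Pictures are saved under pics/ and viewed, at most 10 in all, crops included, and the job is handed in when it is done.

Besides the shell and the picture viewer there is one more tool, called after "Request:" as a command line: name --argument value ..., lists and objects as JSON in quotes. step_arm: Moves the arm, as the interface text tells. Its arguments: {"type":"object","properties":{"commands":{"type":"array"},"gripper":{"type":"number"},"force":{"type":"number"}},"required":["commands"]}

```bash
mkdir -p pics; python3 - <<'E'
from bench import ctrl
import cv2,json
for n in("top","side"):
    cv2.imwrite(f"pics/{n}0.png",ctrl.get_image(n)[:,:,::-1])
    m=ctrl.camera_model(n); print(n,{k:(v.round(4).tolist() if hasattr(v,'round') and hasattr(v,'tolist') else v) for k,v in m.items()})
s=ctrl.get_state(); print(s)
E
```

```text
top {'fx': 370.72050672092786, 'fy': 370.72050672092786, 'cx': 324.8696225821567, 'cy': 200.25444871412373, 'R': [[0.0257, -0.9997, -0.0053], [-0.9926, -0.0249, -0.1191], [0.1189, 0.0083, -0.9929]], 't': [-0.0135, 0.5201, 1.0797]}
side {'fx': 383.8516999194345, 'fy': 383.8516999194345, 'cx': 318.9098726543245, 'cy': 199.85863520274174, 'R': [[0.788, -0.6157, 0.0016], [-0.3899, -0.501, -0.7726], [0.4765, 0.6082, -0.6348]], 't': [-0.4168, 0.2793, 1.2285]}
{'time': 0.1, 'joint_positions': array([-1.13091388,  0.32177288, -0.07004107,  1.45152972,  0.02265125,
        1.37082013, -0.05687019]), 'qd': array([-0.00060762, -0.00112788, -0.00071182, -0.00309535, -0.00045602,
       -0.00082785, -0.00083799]), 'joint_torque': array([ 3.39234011e-04, -4.92573774e+01, -4.05430589e-01, -3.13396060e+01,
       -6.41574268e-02,  3.95686948e-02,  5.07098014e-05]), 'position': array([0.26836272, 0.59150145, 0.23556665]), 'tool_rot': array([-6.63691548e-01, -3.07046680e+00,  2.72040731e-03]), 'ft_force': array([-0.22103813, -0.30856653,  1.22308014]), 'torque': array([ 0.04741033, -0.02017483, -0.00310996]), 'grip_force': 0.0, 'grip_width': 1.0028227747832799}
```

View pics/top0.png

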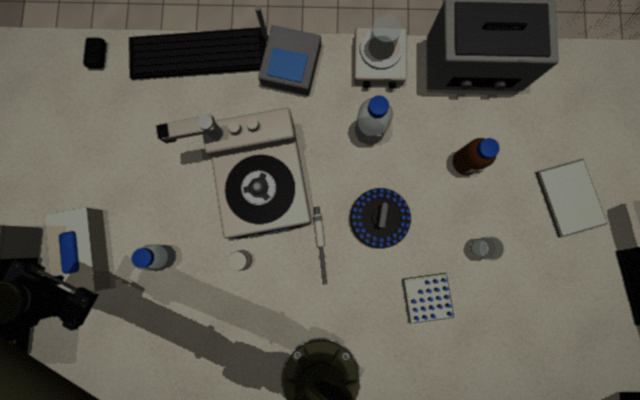

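View pics/side0.png

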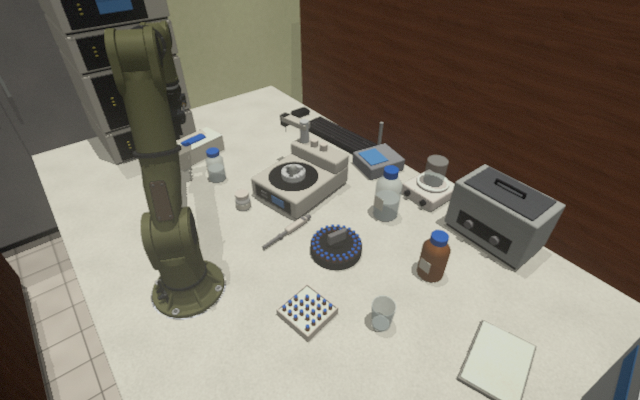

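The top view shows the carousel at about (381,217) with its grip near vertical, and the hub at about (260,187). The pipette lies between them and the solvent bottle is at (375,120). Next I'll zoom in on both.

```bash
cat > h.py <<'E'
import numpy as np, cv2
from bench import ctrl
def ray(n,u,v,z):
    m=ctrl.camera_model(n);R=np.array(m["R"]);t=np.array(m["t"])
    c=-R.T@t; d=R.T@np.array([(u-m["cx"])/m["fx"],(v-m["cy"])/m["fy"],1])
    return c+d*(z-c[2])/d[2]
def proj(n,X):
    m=ctrl.camera_model(n);p=np.array(m["R"])@np.array(X)+np.array(m["t"])
    return np.array([m["fx"]*p[0]/p[2]+m["cx"],m["fy"]*p[1]/p[2]+m["cy"]])
def crop(im,u,v,w,h,s,g=1.0):
    c=im[v-h//2:v+h//2,u-w//2:u+w//2]
    c=(255*(c/255.)**g).astype(np.uint8)
    return cv2.resize(c,None,fx=s,fy=s,interpolation=cv2.INTER_CUBIC)
E
python3 - <<'E'
from h import *
t=cv2.imread("pics/top0.png");s=cv2.imread("pics/side0.png")
a=np.hstack([crop(t,260,187,66,50,6,.6),crop(t,381,217,66,50,6,.6)])
b=np.hstack([crop(s,293,173,66,50,6,.6),crop(s,336,245,66,50,6,.6)])
cv2.imwrite("pics/z0.png",np.vstack([a,b]))
for n in [(.025,)]:pass
E
```

```text
(no output)
```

View pics/z0.png

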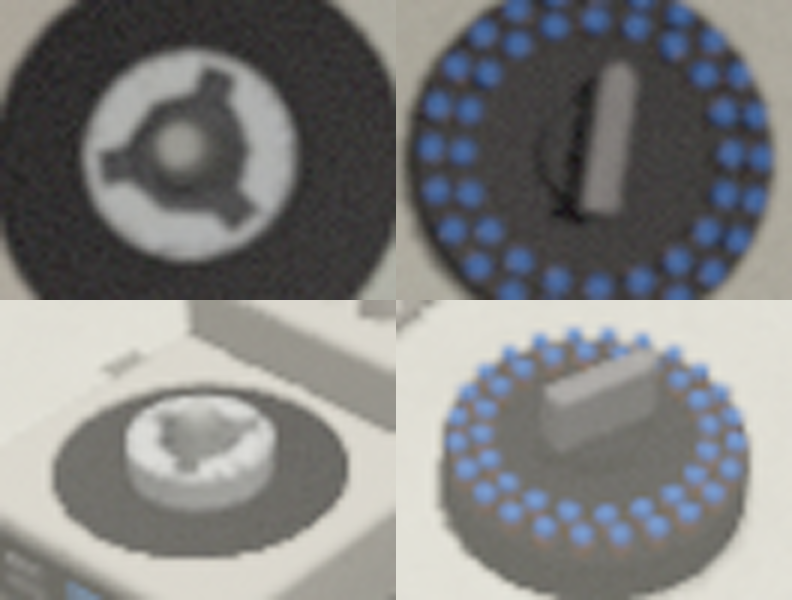

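```bash
python3 - <<'E'
from h import *
g=lambda x,y,u,v:(u-33+(x+.5)/6-.5, v-25+(y+.5)/6-.5)
pt=lambda n,x,y,u,v,z:ray(n,*g(x,y,u,v),z)
C=pt("top",190,155,260,187,.123);print("collar top c",C.round(4), "side",pt("side",200,435-300,293,173,.123).round(4))
for x in((83,155),(298,155),(190,48),(190,262)):print(np.linalg.norm(pt("top",*x,260,187,.123)-C).round(4),end=' ')
for x,y in((215,80),(110,167),(243,218)):
    for z in(.123,):
        d=pt("top",x,y,260,187,z)-C;print("gap",np.degrees(np.arctan2(d[1],d[0])).round(1),np.linalg.norm(d).round(3))
N=pt("top",620-396,64,381,217,.09);T=pt("top",602-396,213,381,217,.09);d=N-T
print("nose",N.round(4),"tail",T.round(4),np.linalg.norm(d).round(4),np.degrees(np.arctan2(d[1],d[0])).round(1), "axis", (T+.032*d/np.linalg.norm(d)).round(4))
s=pt("side",655-396,352-300,336,245,.09);q=pt("side",550-396,397-300,336,245,.09);print("side nose",s.round(4),q.round(4))
# blue caps ring centre
for n in("top","side"):
    im=cv2.imread(f"pics/{n}0.png").astype(int);b,gg,r=im[...,0],im[...,1],im[...,2]
    u0,v0=(381,217) if n=="top" else (336,245)
    m=(b-r>25); yy,xx=np.nonzero(m); k=(abs(xx-u0)<33)&(abs(yy-v0)<30)
    P=np.array([ray(n,u,v,.049) for u,v in zip(xx[k],yy[k])])[:,:2]
    c=P.mean(0)
    from scipy.optimize import least_squares
    f=lambda p:[ (lambda r:min(abs(r-p[2]),abs(r-p[3])))(np.hypot(*(x-p[:2]))) for x in P]
    r=least_squares(f,[*c,.066,.083]);print(n,c.round(4),r.x.round(4),r.cost)
E
```

```text
collar top c [0.5403 0.1837 0.123 ] side [0.5405 0.1822 0.123 ]
0.0493 0.0497 0.0501 0.0495 gap -15.7 0.037
gap 100.1 0.037
gap -138.0 0.038
nose [ 0.5118 -0.1709  0.09  ] tail [ 0.4413 -0.1629  0.09  ] 0.0709 -6.5 axis [ 0.4731 -0.1665  0.09  ]
side nose [ 0.5105 -0.1721  0.09  ] [ 0.4406 -0.1635  0.09  ]
top [ 0.4727 -0.1646] [ 0.473  -0.166   0.0656  0.0801] 0.0037591775750055473
side [ 0.4631 -0.1758] [ 0.4712 -0.1685  0.0654  0.0798] 0.0028961846816879452
```

Estimates from both cameras agree: the carousel axis is at (0.4725, -0.167) with yaw about -6.6°, and the hub is at (0.5404, 0.183) with gaps at about -18° mod 120. The sizes check out: collar radius about 49 mm, grip about 71 mm. Now I'll move, starting with an arc that stays inside the reach.

```bash
cat >> h.py <<'E'
from scipy.spatial.transform import Rotation as Ro
def go(x,y,z,yaw):
    "tool-frame travel and turn from the measured pose to TCP (x,y,z), tool pointing down, tool x at yaw deg"
    s=ctrl.get_state();R=Ro.from_rotvec(s["tool_rot"])
    a=np.radians(yaw);T=Ro.from_matrix(np.array([[np.cos(a),np.sin(a),0],[np.sin(a),-np.cos(a),0],[0,0,-1.]]).T)
    T=Ro.from_matrix(np.column_stack([[np.cos(a),np.sin(a),0],[np.sin(a),-np.cos(a),0],[0,0,-1]]))
    d=R.inv().apply(np.array([x,y,z])-s["position"]);w=np.degrees((R.inv()*T).as_rotvec())
    print("t",round(s["time"],2),"pos",s["position"].round(4),"F",s["ft_force"].round(2),"T",s["torque"].round(2),"travel",d.round(4),"turn",w.round(2),"q7",s["joint_positions"][6].round(2))
E
sed -i '/\.T)$/{s/;T=Ro.*$//}' h.py; python3 -c "
from h import *
go(.47,.25,.237,173.5)"
```

```text
t 0.1 pos [0.2684 0.5915 0.2356] F [-0.22 -0.31  1.22] T [ 0.05 -0.02 -0.  ] travel [-0.3247 -0.2277 -0.001 ] turn [-1.000e-01 -1.000e-02 -1.789e+01] q7 -0.06
```

Request:
step_arm --commands '[{"travel": [-0.04, -0.028, 0], "turn": [0, 0, -4]}, {"travel": [-0.08, -0.056, 0], "turn": [0, 0, -8]}, {"travel": [-0.12, -0.084, 0], "turn": [0, 0, -12]}, {"travel": [-0.16, -0.112, 0], "turn": [0, 0, -15]}, {"travel": [-0.2, -0.14, 0], "turn": [0, 0, -18]}]' --gripper 1.0

```text
time: 0.6
position: [0.3934, 0.3798, 0.2362]
tool_rot: [-0.172, -3.137, 0.0]
ft_force: [0.7, 0.2, 0.0]
grip_width: 0.997
grip_force: 0.0
```

```bash
python3 -c "
from h import *
go(.47,.25,.237,173.5);go(.4725,-.167,.237,173.5)"
```

```text
t 0.6 pos [0.3934 0.3798 0.2362] F [0.7  0.23 0.05] T [ 0.06 -0.02  0.01] travel [-0.0903 -0.1207 -0.0008] turn [-0.02 -0.01  0.23] q7 0.65
t 0.6 pos [0.3934 0.3798 0.2362] F [0.7  0.23 0.05] T [ 0.06 -0.02  0.01] travel [-0.1383 -0.5349 -0.0006] turn [-0.02 -0.01  0.23] q7 0.65
```

Request:
step_arm --commands '[{"travel": [-0.028, -0.04, 0], "turn": [0, 0, 0]}, {"travel": [-0.056, -0.08, 0], "turn": [0, 0, 0]}, {"travel": [-0.084, -0.12, 0], "turn": [0, 0, 0]}, {"travel": [-0.096, -0.168, 0], "turn": [0, 0, 0]}, {"travel": [-0.105, -0.215, 0], "turn": [0, 0, 0]}]'

```text
time: 1.1
position: [0.4735, 0.154, 0.2361]
tool_rot: [-0.177, -3.136, 0.001]
ft_force: [0.4, 0.8, 0.2]
grip_width: 1.002
grip_force: 0.0
```

Request:
step_arm --commands '[{"travel": [-0.006, -0.045, 0], "turn": [0, 0, 0]}, {"travel": [-0.012, -0.09, 0], "turn": [0, 0, 0]}, {"travel": [-0.018, -0.135, 0], "turn": [0, 0, 0]}, {"travel": [-0.024, -0.18, 0], "turn": [0, 0, 0]}, {"travel": [-0.03, -0.225, 0], "turn": [0, 0, 0]}]'

```text
time: 1.6
position: [0.4774, -0.0723, 0.2364]
tool_rot: [-0.175, -3.137, -0.001]
ft_force: [0.6, -0.2, 0.6]
grip_width: 0.999
grip_force: 0.0
```

```bash
python3 -c "
from h import *
go(.4725,-.167,.16,173.5)"
```

```text
t 1.6 pos [ 0.4774 -0.0723  0.2364] F [ 0.63 -0.24  0.56] T [ 0.08 -0.05 -0.01] travel [-0.0057 -0.0947  0.0763] turn [ 0.02 -0.    0.11] q7 1.53
```

Request:
step_arm --commands '[{"travel": [-0.004, -0.045, 0], "turn": [0, 0, 0]}, {"travel": [-0.006, -0.085, 0], "turn": [0, 0, 0]}, {"travel": [-0.006, -0.085, 0.04], "turn": [0, 0, 0]}, {"travel": [-0.006, -0.085, 0.06], "turn": [0, 0, 0]}, {"travel": [-0.006, -0.085, 0.06], "turn": [0, 0, 0]}]'

```text
time: 2.1
position: [0.4719, -0.1553, 0.1734]
tool_rot: [-0.176, -3.13, -0.001]
ft_force: [-0.9, 0.2, -0.5]
grip_width: 1.002
grip_force: 0.0
```

```bash
python3 -c "
from h import *
im=ctrl.get_image('side')[:,:,::-1];im2=ctrl.get_image('top')[:,:,::-1]
go(.4725,-.167,.080,173.5)
cv2.imwrite('pics/g1.png',np.hstack([crop(im,336,235,64,80,6,.6),crop(im2,381,215,64,80,6,.6)]))"
```

```text
t 2.2 pos [ 0.4744 -0.1554  0.1767] F [ 0.35 -0.57  0.29] T [ 0.03 -0.01 -0.  ] travel [ 0.0006 -0.0117  0.0968] turn [-0.01 -0.03  0.12] q7 1.74
```

View pics/g1.png

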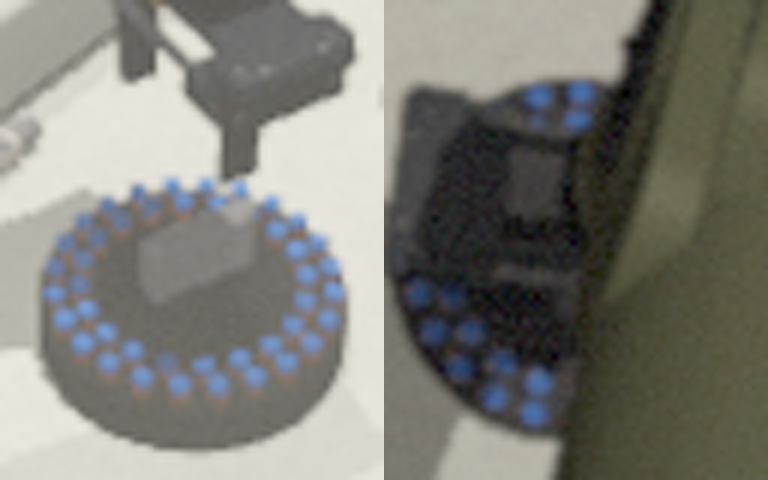

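The fingers stand astride the grip with their line across it, about 12 mm off in +y. I'll correct that and descend.

Request:
step_arm --commands '[{"travel": [0, -0.0115, 0.0], "turn": [0, 0, 0]}, {"travel": [0, -0.0115, 0.035], "turn": [0, 0, 0]}, {"travel": [0, -0.0115, 0.07], "turn": [0, 0, 0]}, {"travel": [0, -0.0115, 0.09], "turn": [0, 0, 0]}, {"travel": [0, -0.0115, 0.09], "turn": [0, 0, 0]}]'

```text
time: 2.7
position: [0.4718, -0.1673, 0.0852]
tool_rot: [-0.175, -3.133, 0.0]
ft_force: [0.1, -0.1, -0.3]
grip_width: 0.996
grip_force: 0.0
```

```bash
python3 -c "
from h import *
for i in range(2):go(.4725,-.167,.070,173.5);ctrl.get_image('side')
im=ctrl.get_image('side')[:,:,::-1]
cv2.imwrite('pics/g2.png',crop(im,336,235,80,80,7,.6))"
```

```text
t 2.7 pos [ 0.4718 -0.1673  0.0852] F [ 0.12 -0.06 -0.3 ] T [ 0.01 -0.01  0.02] travel [-0.0007  0.0003  0.0152] turn [-0.03 -0.2   0.1 ] q7 1.84
t 2.75 pos [ 0.4731 -0.1676  0.0869] F [ 0.24 -0.42  0.02] T [ 0.02 -0.02 -0.03] travel [0.0007 0.0006 0.0169] turn [-0.03 -0.03  0.09] q7 1.84
```

View pics/g2.png

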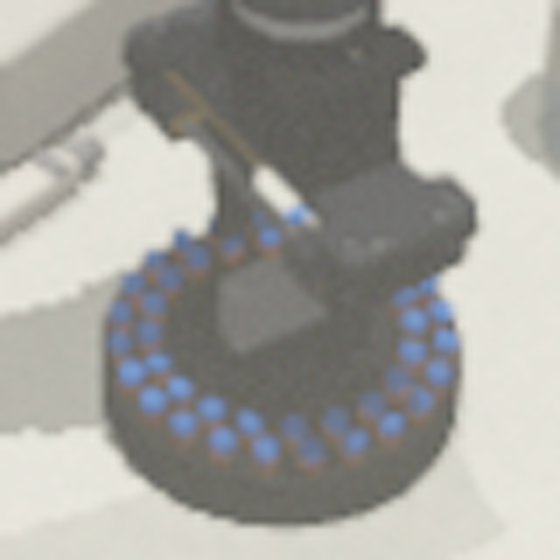

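The fingers are either side of the grip. I'll go down the last 16 mm and close.

Request:
step_arm --commands '[{"travel": [0, 0, 0.01], "turn": [0, 0, 0]}, {"travel": [0, 0, 0.016], "turn": [0, 0, 0]}, {"travel": [0, 0, 0.016], "turn": [0, 0, 0]}]'

```text
time: 3.15
position: [0.4727, -0.1668, 0.07]
tool_rot: [-0.175, -3.136, -0.0]
ft_force: [-0.4, -0.7, 0.5]
grip_width: 0.999
grip_force: 0.0
```

Request:
step_arm --commands '[{"travel": [0, 0, 0], "turn": [0, 0, 0]}, {"travel": [0, 0, 0], "turn": [0, 0, 0]}, {"travel": [0, 0, 0], "turn": [0, 0, 0]}, {"travel": [0, 0, 0], "turn": [0, 0, 0]}, {"travel": [0, 0, 0], "turn": [0, 0, 0]}]' --gripper 0.0 --force 30

```text
time: 3.65
position: [0.4733, -0.167, 0.0707]
tool_rot: [0.175, 3.136, 0.0]
ft_force: [-0.7, 0.8, -0.0]
grip_width: 0.626
grip_force: 0.0
```

Request:
step_arm --commands '[{"travel": [0, 0, 0], "turn": [0, 0, 0]}, {"travel": [0, 0, 0], "turn": [0, 0, 0]}]'

```text
time: 3.85
position: [0.4732, -0.167, 0.0706]
tool_rot: [0.175, 3.137, 0.0]
ft_force: [-0.6, -0.4, 0.2]
grip_width: 0.453
grip_force: 0.0
```

Request:
step_arm --commands '[{"travel": [0, 0, 0], "turn": [0, 0, 0]}, {"travel": [0, 0, 0], "turn": [0, 0, 0]}, {"travel": [0, 0, 0], "turn": [0, 0, 0]}, {"travel": [0, 0, 0], "turn": [0, 0, 0]}, {"travel": [0, 0, 0], "turn": [0, 0, 0]}]'

```text
time: 4.35
position: [0.4732, -0.1666, 0.0705]
tool_rot: [-0.175, -3.137, -0.001]
ft_force: [1.2, 1.0, 0.9]
grip_width: 0.202
grip_force: 29.8
```

Request:
step_arm --commands '[{"travel": [0, 0, 0], "turn": [0, 0, 0]}, {"travel": [0, 0, 0], "turn": [0, 0, 0]}]'

```text
time: 4.55
position: [0.4732, -0.1666, 0.0705]
tool_rot: [0.175, 3.137, 0.001]
ft_force: [-0.6, 1.8, 1.1]
grip_width: 0.202
grip_force: 29.8
```

Gripped: 17.6 mm opening and 30 N. Now lift.

Request:
step_arm --commands '[{"travel": [0, 0, -0.01], "turn": [0, 0, 0]}, {"travel": [0, 0, -0.04], "turn": [0, 0, 0]}, {"travel": [0, 0, -0.08], "turn": [0, 0, 0]}, {"travel": [0, 0, -0.12], "turn": [0, 0, 0]}, {"travel": [0, 0, -0.15], "turn": [0, 0, 0]}]'

```text
time: 5.05
position: [0.4727, -0.168, 0.2226]
tool_rot: [0.177, 3.136, -0.001]
ft_force: [0.5, 0.0, -5.7]
grip_width: 0.206
grip_force: 29.9
```

Request:
step_arm --commands '[{"travel": [0, 0, -0.02], "turn": [0, 0, 0]}, {"travel": [0, 0, -0.02], "turn": [0, 0, 0]}, {"travel": [0, 0, -0.02], "turn": [0, 0, 0]}]'

```text
time: 5.35
position: [0.4723, -0.1672, 0.2395]
tool_rot: [-0.176, -3.135, 0.0]
ft_force: [-0.2, 0.5, -7.0]
grip_width: 0.204
grip_force: 29.9
```

```bash
python3 -c "
from h import *
go(.5404,.183,.24,162);s=ctrl.get_state();print(s['grip_width'],s['grip_force'])
im=ctrl.get_image('side')[:,:,::-1];im2=ctrl.get_image('top')[:,:,::-1]
go(.5404,.183,.24,162)
cv2.imwrite('pics/g3.png',np.hstack([crop(im,336,200,100,120,4,.6),crop(im2,381,215,100,120,4,.6)]))"
```

```text
t 5.35 pos [ 0.4723 -0.1672  0.2395] F [-0.19  0.52 -7.04] T [-0.03  0.02  0.01] travel [-0.0285  0.3556 -0.0006] turn [-0.02 -0.09 11.58] q7 1.74
0.20429742909791573 29.88254144322127
t 5.45 pos [ 0.4717 -0.1668  0.2384] F [-0.37 -0.96 -6.17] T [ 0.05 -0.01 -0.03] travel [-0.0292  0.3553 -0.0017] turn [-0.03 -0.22 11.59] q7 1.74
```

View pics/g3.png

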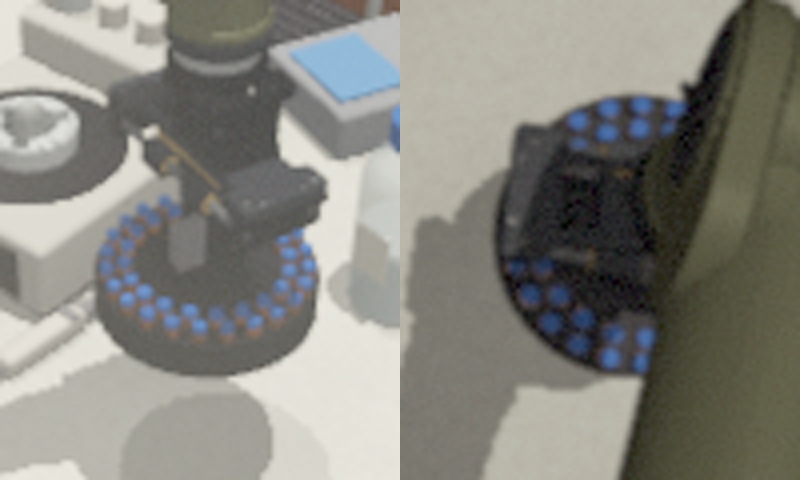

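The carousel is lifted and level, weighing about 6.8 N. Carry it to the hub.

Request:
step_arm --commands '[{"travel": [-0.002, 0.02, 0], "turn": [0, 0, 0]}, {"travel": [-0.005, 0.06, 0], "turn": [0, 0, 1]}, {"travel": [-0.009, 0.105, 0], "turn": [0, 0, 3]}, {"travel": [-0.012, 0.15, 0], "turn": [0, 0, 5]}, {"travel": [-0.016, 0.195, 0], "turn": [0, 0, 6]}]'

```text
time: 5.95
position: [0.5098, 0.0264, 0.2386]
tool_rot: [-0.341, -3.12, 0.002]
ft_force: [1.1, -0.6, -6.0]
grip_width: 0.202
grip_force: 29.9
```

```bash
python3 -c "
from h import *
go(.5404,.183,.24,162)"
```

```text
t 5.95 pos [0.5098 0.0264 0.2386] F [ 1.08 -0.57 -5.99] T [-0.03 -0.21  0.02] travel [ 0.004   0.1595 -0.0016] turn [-0.09 -0.16  5.51] q7 1.26
```

Request:
step_arm --commands '[{"travel": [0.001, 0.045, 0], "turn": [0, 0, 2]}, {"travel": [0.002, 0.09, 0], "turn": [0, 0, 4]}, {"travel": [0.003, 0.13, 0], "turn": [0, 0, 5.5]}, {"travel": [0.004, 0.158, 0], "turn": [0, 0, 5.5]}, {"travel": [0.004, 0.158, 0], "turn": [0, 0, 5.5]}]'

```text
time: 6.45
position: [0.5392, 0.1866, 0.2377]
tool_rot: [-0.475, -3.101, -0.001]
ft_force: [-0.5, 0.8, -6.4]
grip_width: 0.208
grip_force: 30.0
```

```bash
python3 -c "
from h import *
go(.5404,.183,.24,162)
im=ctrl.get_image('side');go(.5404,.183,.24,162);
im=im[:,:,::-1];cv2.imwrite('pics/s4.png',im)
u,v=proj('side',[.5404,.183,.2155+.004]).round().astype(int);print(u,v)
cv2.imwrite('pics/g4.png',crop(im,u,v+15,100,100,6,.6))
b=im.astype(int);yy,xx=np.nonzero(b[...,0]-b[...,2]>25);k=(abs(xx-u)<45)&(abs(yy-v)<35)
z=.219
P=np.array([ray('side',a,c,z) for a,c in zip(xx[k],yy[k])])[:,:2]
from scipy.optimize import least_squares
f=lambda p:np.minimum(*[abs(np.hypot(*(P-p[:2]).T)-q) for q in(.0656,.0800)]).clip(0,.008)
for st in([.5404,.183],[.538,.186],[.543,.180]):
  r=least_squares(f,st);print(r.x.round(4),r.cost.round(5),len(P))
"
```

```text
t 6.45 pos [0.5392 0.1866 0.2377] F [-0.53  0.8  -6.39] T [ 0.16  0.05 -0.02] travel [-0.0022 -0.0031 -0.0023] turn [-0.01 -0.24  0.58] q7 0.93
t 6.5 pos [0.5394 0.1829 0.2378] F [-0.16 -0.52 -6.59] T [-0.14  0.02  0.02] travel [-0.0009  0.0004 -0.0022] turn [-0.17 -0.2   0.4 ] q7 0.93
292 149
[0.5339 0.1789] 0.00159 228
[0.5339 0.1789] 0.00159 228
[0.5339 0.1789] 0.00159 228
```

View pics/g4.png

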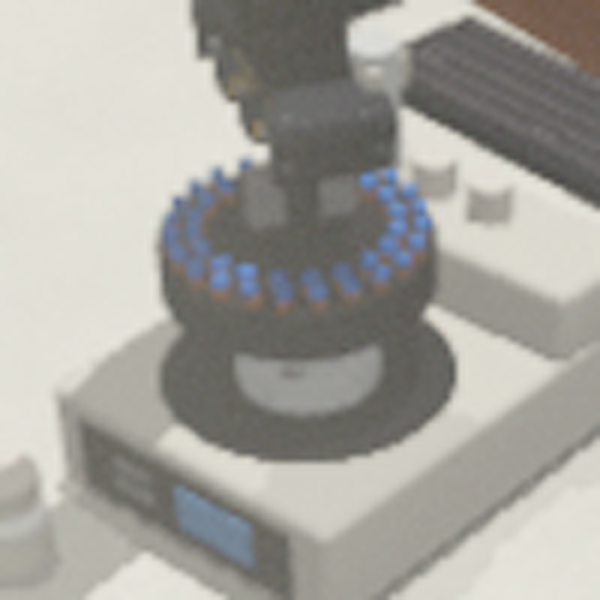

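The carousel hangs level over the collar. The remaining ±2 mm uncertainty is within the taper's capture range, so I'll lower it gently and feel.

Request:
step_arm --commands '[{"travel": [-0.001, 0, 0.01], "turn": [0, 0, 0.4]}, {"travel": [-0.001, 0, 0.02], "turn": [0, 0, 0.4]}, {"travel": [-0.001, 0, 0.026], "turn": [0, 0, 0.4]}, {"travel": [-0.001, 0, 0.03], "turn": [0, 0, 0.4]}, {"travel": [-0.001, 0, 0.03], "turn": [0, 0, 0.4]}]'

```text
time: 7.0
position: [0.5414, 0.1794, 0.2098]
tool_rot: [-0.5, -3.101, 0.001]
ft_force: [-0.9, -0.2, -6.4]
grip_width: 0.206
grip_force: 30.0
```

```bash
python3 -c "
from h import *
go(.5404,.183,.195,162)"
```

```text
t 7.0 pos [0.5414 0.1794 0.2098] F [-0.91 -0.21 -6.36] T [ 0.01 -0.    0.03] travel [0.0021 0.0031 0.0148] turn [-0.03 -0.05 -0.33] q7 0.92
```

Request:
step_arm --commands '[{"travel": [0.001, 0.003, 0], "turn": [0, 0, 0]}, {"travel": [0.001, 0.003, 0], "turn": [0, 0, 0]}, {"travel": [0.001, 0.003, 0.003], "turn": [0, 0, 0]}, {"travel": [0.001, 0.003, 0.006], "turn": [0, 0, 0]}, {"travel": [0.001, 0.003, 0.006], "turn": [0, 0, 0]}]'

```text
time: 7.5
position: [0.5415, 0.183, 0.204]
tool_rot: [-0.499, -3.101, 0.0]
ft_force: [-0.4, 0.5, -6.0]
grip_width: 0.202
grip_force: 30.0
```

```bash
python3 -c "
from h import *
for i in range(3):go(.5404,.183,.195,162);ctrl.get_image('side')"
```

```text
t 7.5 pos [0.5415 0.183  0.204 ] F [-0.42  0.48 -6.01] T [ 0.04  0.03 -0.04] travel [ 0.0011 -0.0003  0.009 ] turn [-0.02 -0.03 -0.3 ] q7 0.92
t 7.55 pos [0.5416 0.183  0.2042] F [ 0.11  0.69 -6.25] T [0.02 0.   0.  ] travel [ 0.0011 -0.0003  0.0092] turn [-0.02 -0.02 -0.29] q7 0.92
t 7.6 pos [0.5416 0.183  0.2044] F [ 0.2   0.24 -6.77] T [ 0.04 -0.01  0.  ] travel [ 0.0012 -0.0004  0.0094] turn [-0.01 -0.01 -0.3 ] q7 0.92
```

Request:
step_arm --commands '[{"travel": [0.0, 0, 0.002], "turn": [0, 0, 0]}, {"travel": [0.0, 0, 0.004], "turn": [0, 0, 0]}, {"travel": [0.0, 0, 0.006], "turn": [0, 0, 0]}, {"travel": [0.0, 0, 0.008], "turn": [0, 0, 0]}, {"travel": [0.0, 0, 0.008], "turn": [0, 0, 0]}]'

```text
time: 8.15
position: [0.5417, 0.1833, 0.1962]
tool_rot: [-0.499, -3.102, -0.0]
ft_force: [0.1, 1.7, -6.8]
grip_width: 0.204
grip_force: 30.0
```

Request:
step_arm --commands '[{"travel": [0.0, 0, 0.001], "turn": [0, 0, 0]}, {"travel": [0.0, 0, 0.002], "turn": [0, 0, 0]}, {"travel": [0.0, 0, 0.003], "turn": [0, 0, 0]}, {"travel": [0.0, 0, 0.003], "turn": [0, 0, 0]}]'

```text
time: 8.55
position: [0.5418, 0.1833, 0.1935]
tool_rot: [0.499, 3.102, 0.001]
ft_force: [0.8, 1.9, -6.6]
grip_width: 0.204
grip_force: 30.0
```

The sleeve is on the spindle with small side forces. Now feel for the collar at about 0.1915.

Request:
step_arm --commands '[{"travel": [0.0, 0.0005, 0.001], "turn": [0, 0, 0]}, {"travel": [0.0, 0.0005, 0.002], "turn": [0, 0, 0]}, {"travel": [0.0, 0.0005, 0.003], "turn": [0, 0, 0]}, {"travel": [0.0, 0.0005, 0.003], "turn": [0, 0, 0]}]'

```text
time: 8.95
position: [0.5419, 0.1834, 0.1903]
tool_rot: [-0.5, -3.101, 0.0]
ft_force: [-0.3, 1.1, -6.6]
grip_width: 0.203
grip_force: 30.0
```

Request:
step_arm --commands '[{"travel": [0.0, 0, 0.001], "turn": [0, 0, 0]}, {"travel": [0.0, 0, 0.0015], "turn": [0, 0, 0]}, {"travel": [0.0, 0, 0.0015], "turn": [0, 0, 0]}]'

```text
time: 9.25
position: [0.5419, 0.1834, 0.1889]
tool_rot: [-0.499, -3.102, 0.0]
ft_force: [-0.2, -0.3, -6.0]
grip_width: 0.206
grip_force: 30.0
```

Request:
step_arm --commands '[{"travel": [0.0, 0, 0.001], "turn": [0, 0, 0]}, {"travel": [0.0, 0, 0.002], "turn": [0, 0, 0]}, {"travel": [0.0, 0, 0.003], "turn": [0, 0, 0]}, {"travel": [0.0, 0, 0.003], "turn": [0, 0, 0]}]'

```text
time: 9.65
position: [0.5419, 0.1834, 0.1859]
tool_rot: [-0.5, -3.102, 0.0]
ft_force: [-0.4, 0.2, -7.0]
grip_width: 0.206
grip_force: 30.0
```

Request:
step_arm --commands '[{"travel": [0.0, 0, 0.001], "turn": [0, 0, 0]}, {"travel": [0.0, 0, 0.002], "turn": [0, 0, 0]}, {"travel": [0.0, 0, 0.002], "turn": [0, 0, 0]}]'

```text
time: 9.95
position: [0.5419, 0.1835, 0.1839]
tool_rot: [-0.499, -3.102, 0.0]
ft_force: [-0.5, 0.1, -6.2]
grip_width: 0.208
grip_force: 30.0
```

The lugs are in the gaps: 7 mm below the collar top with the full weight still hanging. Continue to the ledge, expected at about 0.1775.

Request:
step_arm --commands '[{"travel": [0.0, 0, 0.001], "turn": [0, 0, 0]}, {"travel": [0.0, 0, 0.002], "turn": [0, 0, 0]}, {"travel": [0.0, 0, 0.003], "turn": [0, 0, 0]}, {"travel": [0.0, 0, 0.004], "turn": [0, 0, 0]}, {"travel": [0.0, 0, 0.004], "turn": [0, 0, 0]}]'

```text
time: 10.45
position: [0.5418, 0.1835, 0.1799]
tool_rot: [-0.499, -3.101, 0.0]
ft_force: [-1.6, 0.5, -6.3]
grip_width: 0.203
grip_force: 30.0
```

Request:
step_arm --commands '[{"travel": [0.0, 0, 0.0005], "turn": [0, 0, 0]}, {"travel": [0.0, 0, 0.001], "turn": [0, 0, 0]}, {"travel": [0.0, 0, 0.0015], "turn": [0, 0, 0]}, {"travel": [0.0, 0, 0.0015], "turn": [0, 0, 0]}]'

```text
time: 10.85
position: [0.5419, 0.1835, 0.1785]
tool_rot: [0.499, 3.102, -0.0]
ft_force: [-0.3, 0.4, -6.9]
grip_width: 0.203
grip_force: 30.0
```

Request:
step_arm --commands '[{"travel": [0.0, 0, 0.0005], "turn": [0, 0, 0]}, {"travel": [0.0, 0, 0.001], "turn": [0, 0, 0]}, {"travel": [0.0, 0, 0.001], "turn": [0, 0, 0]}]'

```text
time: 11.15
position: [0.542, 0.1835, 0.1777]
tool_rot: [0.499, 3.101, 0.0]
ft_force: [-0.5, -0.6, -5.6]
grip_width: 0.207
grip_force: 30.0
```

Request:
step_arm --commands '[{"travel": [0.0, 0, 0.0005], "turn": [0, 0, 0]}, {"travel": [0.0, 0, 0.001], "turn": [0, 0, 0]}, {"travel": [0.0, 0, 0.001], "turn": [0, 0, 0]}]'

```text
time: 11.45
position: [0.542, 0.1835, 0.1776]
tool_rot: [0.499, 3.101, 0.001]
ft_force: [-3.3, -1.0, 2.5]
grip_width: 0.203
grip_force: 30.0
```

Ledge contact is at 0.1776, exactly as expected. Ease off the load and start the clockwise twist (positive about tool z).

Request:
step_arm --commands '[{"travel": [0.0, 0, -0.0006], "turn": [0, 0, 0]}, {"travel": [0.0, 0, -0.0006], "turn": [0, 0, 2]}, {"travel": [0.0, 0, -0.0006], "turn": [0, 0, 4]}, {"travel": [0.0, 0, -0.0006], "turn": [0, 0, 6]}, {"travel": [0.0, 0, -0.0006], "turn": [0, 0, 8]}]'

```text
time: 11.95
position: [0.5427, 0.1836, 0.1776]
tool_rot: [0.716, 3.057, 0.002]
ft_force: [0.3, 0.1, -1.0]
grip_width: 0.208
grip_force: 30.0
```

```bash
python3 -c "
from h import *
go(.5419,.1835,.1776,117)"
```

```text
t 11.95 pos [0.5427 0.1836 0.1776] F [ 0.3   0.09 -1.02] T [-0.13  0.12  0.01] travel [ 0.0007 -0.0005  0.    ] turn [ 0.11  0.06 36.63] q7 0.79
```

Request:
step_arm --commands '[{"travel": [0.0, 0, 0], "turn": [0, 0, 3]}, {"travel": [0.0, 0, 0], "turn": [0, 0, 6]}, {"travel": [0.0, 0, 0], "turn": [0, 0, 9]}, {"travel": [0.0, 0, 0], "turn": [0, 0, 12]}, {"travel": [0.0, 0, 0], "turn": [0, 0, 15]}]'

```text
time: 12.45
position: [0.5428, 0.1837, 0.1776]
tool_rot: [1.11, 2.937, 0.002]
ft_force: [-0.3, 0.6, -0.7]
grip_width: 0.198
grip_force: 30.0
```

```bash
python3 -c "
from h import *
go(.5419,.1835,.1776,117)"
```

```text
t 12.45 pos [0.5428 0.1837 0.1776] F [-0.3   0.63 -0.72] T [-0.16  0.05  0.05] travel [ 0.0005 -0.0007 -0.    ] turn [ 0.12  0.05 21.59] q7 0.53
```

Request:
step_arm --commands '[{"travel": [0.0, 0, 0], "turn": [0, 0, 3]}, {"travel": [0.0, 0, 0], "turn": [0, 0, 6]}, {"travel": [0.0, 0, 0], "turn": [0, 0, 9]}, {"travel": [0.0, 0, 0], "turn": [0, 0, 12]}, {"travel": [0.0, 0, 0], "turn": [0, 0, 14]}]'

```text
time: 12.95
position: [0.5428, 0.1837, 0.1776]
tool_rot: [1.459, 2.78, 0.002]
ft_force: [-0.2, -0.2, -1.6]
grip_width: 0.204
grip_force: 30.0
```

```bash
python3 -c "
from h import *
go(.5419,.1835,.1776,117)"
```

```text
t 12.95 pos [0.5428 0.1837 0.1776] F [-0.19 -0.18 -1.6 ] T [-0.13  0.07  0.06] travel [ 0.0004 -0.0008 -0.    ] turn [0.12 0.04 7.6 ] q7 0.29
```

Request:
step_arm --commands '[{"travel": [0.0, 0, 0], "turn": [0, 0, 1.5]}, {"travel": [0.0, 0, 0], "turn": [0, 0, 3]}, {"travel": [0.0, 0, 0], "turn": [0, 0, 4]}, {"travel": [0.0, 0, 0], "turn": [0, 0, 5]}, {"travel": [0.0, 0, 0], "turn": [0, 0, 5]}]'

```text
time: 13.45
position: [0.5423, 0.1834, 0.1774]
tool_rot: [1.578, 2.715, 0.001]
ft_force: [1.6, -0.8, -1.5]
grip_width: 0.203
grip_force: 30.0
```

Request:
step_arm --commands '[{"travel": [0.0, 0, 0], "turn": [0, 0, 1]}, {"travel": [0.0, 0, 0], "turn": [0, 0, 1.5]}, {"travel": [0.0, 0, 0], "turn": [0, 0, 1.5]}]'

```text
time: 13.75
position: [0.5419, 0.1834, 0.1771]
tool_rot: [1.614, 2.695, -0.0]
ft_force: [1.2, -0.3, -1.2]
grip_width: 0.202
grip_force: 30.0
```

Request:
step_arm --commands '[{"travel": [0.0, 0, 0], "turn": [0, 0, 0.7]}, {"travel": [0.0, 0, 0], "turn": [0, 0, 1.4]}, {"travel": [0.0, 0, 0], "turn": [0, 0, 1.4]}]'

```text
time: 14.05
position: [0.5409, 0.1836, 0.176]
tool_rot: [-1.645, -2.674, 0.003]
ft_force: [-0.2, 0.7, -6.5]
grip_width: 0.205
grip_force: 30.0
```

```bash
python3 -c "
from h import *
go(.5419,.1835,.1776,117)"
```

```text
t 14.05 pos [0.5409 0.1836 0.176 ] F [-0.2   0.69 -6.45] T [-0.01  0.01  0.04] travel [-0.0006  0.0009 -0.0016] turn [-0.13 -0.04 -0.21] q7 0.15
```

The full weight has returned to the hand and it has dropped 1.6 mm, so the lugs are over the notches. Lower it home, to about 0.1715.

Request:
step_arm --commands '[{"travel": [0.0, 0, 0.001], "turn": [0, 0, 0]}, {"travel": [0.0, 0, 0.002], "turn": [0, 0, 0]}, {"travel": [0.0, 0, 0.003], "turn": [0, 0, 0]}, {"travel": [0.0, 0, 0.003], "turn": [0, 0, 0]}]'

```text
time: 14.45
position: [0.5417, 0.1834, 0.1738]
tool_rot: [-1.646, -2.676, 0.001]
ft_force: [0.1, 0.1, -6.5]
grip_width: 0.201
grip_force: 30.0
```

Request:
step_arm --commands '[{"travel": [0.0, 0, 0.0005], "turn": [0, 0, 0]}, {"travel": [0.0, 0, 0.001], "turn": [0, 0, 0]}, {"travel": [0.0, 0, 0.001], "turn": [0, 0, 0]}]'

```text
time: 14.75
position: [0.5419, 0.1835, 0.1731]
tool_rot: [-1.646, -2.676, 0.0]
ft_force: [0.2, -1.1, -6.3]
grip_width: 0.205
grip_force: 30.0
```

```bash
python3 -c "
from h import *
go(.5419,.1835,.1715,117)"
```

```text
t 14.75 pos [0.5419 0.1835 0.1731] F [ 0.16 -1.06 -6.28] T [-0.08  0.01 -0.01] travel [0.     0.     0.0016] turn [-0.    0.   -0.19] q7 0.16
```

Request:
step_arm --commands '[{"travel": [0.0, 0, 0.0005], "turn": [0, 0, 0]}, {"travel": [0.0, 0, 0.001], "turn": [0, 0, 0]}, {"travel": [0.0, 0, 0.0015], "turn": [0, 0, 0]}, {"travel": [0.0, 0, 0.0015], "turn": [0, 0, 0]}]'

```text
time: 15.15
position: [0.542, 0.1835, 0.1717]
tool_rot: [1.646, 2.676, 0.0]
ft_force: [-0.3, 0.1, -5.6]
grip_width: 0.206
grip_force: 30.0
```

Request:
step_arm --commands '[{"travel": [0.0, 0, 0.0003], "turn": [0, 0, 0]}, {"travel": [0.0, 0, 0.0006], "turn": [0, 0, 0]}, {"travel": [0.0, 0, 0.0006], "turn": [0, 0, 0]}]'

```text
time: 15.45
position: [0.542, 0.1835, 0.1716]
tool_rot: [1.646, 2.676, 0.001]
ft_force: [-1.3, -1.0, -2.4]
grip_width: 0.206
grip_force: 30.0
```

```bash
python3 -c "
from h import *
go(.5419,.1835,.1715,117)"
```

```text
t 15.45 pos [0.542  0.1835 0.1716] F [-1.32 -0.98 -2.37] T [-0.15  0.42  0.04] travel [ 0.     -0.0001  0.0001] turn [ 0.02 -0.01 -0.2 ] q7 0.16
```

The lugs are home: 6.0 mm below the ledge with the notch floor taking the weight. Open and retreat.

Request:
step_arm --commands '[{"travel": [0, 0, 0.0003], "turn": [0, 0, 0]}, {"travel": [0, 0, 0.0003], "turn": [0, 0, 0]}, {"travel": [0, 0, 0.0003], "turn": [0, 0, 0]}, {"travel": [0, 0, 0.0003], "turn": [0, 0, 0]}, {"travel": [0, 0, 0.0003], "turn": [0, 0, 0]}]' --gripper 0.6

```text
time: 15.95
position: [0.5421, 0.1836, 0.171]
tool_rot: [1.646, 2.676, 0.001]
ft_force: [0.3, -0.0, -0.6]
grip_width: 0.553
grip_force: 0.0
```

Request:
step_arm --commands '[{"travel": [0, 0, 0], "turn": [0, 0, 0]}, {"travel": [0, 0, 0], "turn": [0, 0, 0]}]'

```text
time: 16.15
position: [0.542, 0.1835, 0.1708]
tool_rot: [1.646, 2.676, 0.0]
ft_force: [0.4, -0.3, -0.1]
grip_width: 0.591
grip_force: 0.0
```

Request:
step_arm --commands '[{"travel": [0, 0, -0.01], "turn": [0, 0, 0]}, {"travel": [0, 0, -0.03], "turn": [0, 0, 0]}, {"travel": [0, 0, -0.06], "turn": [0, 0, 0]}, {"travel": [0, 0, -0.1], "turn": [0, 0, 0]}, {"travel": [0, 0, -0.12], "turn": [0, 0, 0]}]'

```text
time: 16.65
position: [0.5431, 0.1837, 0.2953]
tool_rot: [1.645, 2.673, 0.007]
ft_force: [0.7, -0.3, 0.7]
grip_width: 0.602
grip_force: 0.0
```

```bash
python3 -c "
from h import *
go(.5419,-.05,.291,117)
im=ctrl.get_image('side')[:,:,::-1]
cv2.imwrite('pics/g5.png',crop(im,293,165,120,100,6,.6))
for z in(.150,):print(proj('side',[.5419,.1835,z]))"
```

```text
t 16.65 pos [0.5431 0.1837 0.2953] F [ 0.7  -0.34  0.7 ] T [-0.08 -0.01 -0.05] travel [-0.2081 -0.1064  0.0037] turn [ 0.31  0.01 -0.21] q7 0.13
[292.72525324 164.14464927]
```

View pics/g5.png

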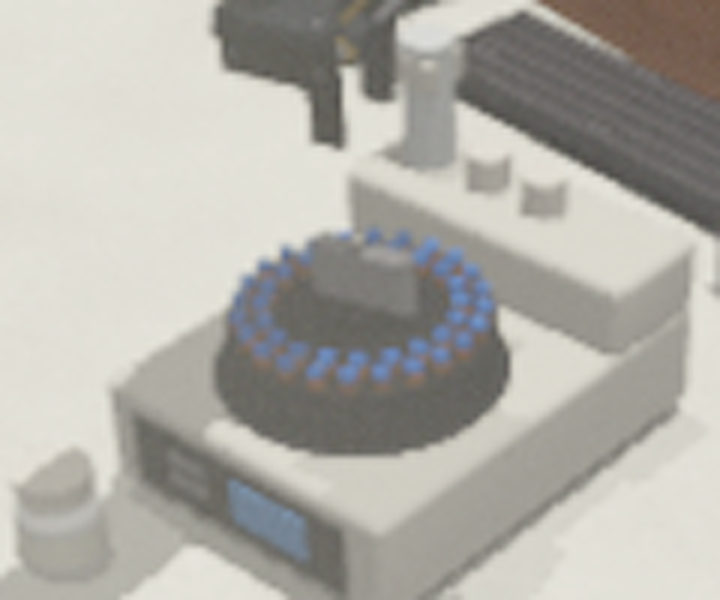

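The carousel sits level and low on the deck, centred on the hub with its vials in place. The open gripper is clear above it. I'll let the arm settle, then hand in.

Request:
step_arm --commands '[{"travel": [0, 0, 0], "turn": [0, 0, 0]}, {"travel": [0, 0, 0], "turn": [0, 0, 0]}, {"travel": [0, 0, 0], "turn": [0, 0, 0]}]'

```text
time: 17.0
position: [0.5412, 0.1833, 0.2894]
tool_rot: [-1.645, -2.675, 0.003]
ft_force: [-0.6, 0.3, 0.8]
grip_width: 0.601
grip_force: 0.0
```

```bash
python3 -c "
from bench import ctrl
print(ctrl.close_job())"
```

```text
the job is handed in; nothing more can be done
None
```

The carousel is on the hub, its lugs 6 mm below the ledge in the locking notches after a 45° clockwise twist; it was released with the gripper clear, and the job was handed in at about 17 s (no verdict was returned).

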